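Lay down the hold-down leaves along a press feed track

TASK

Run your fingertips lightly along the curved feed track, starting at the end with the stop block and going to the open end, so that the five raised hold-down leaves are pushed down flat one after the other in that order. Only stroke or press them from above; do not lift a leaf or bear down hard on the track, and leave the loose things lying around it where they are.

Things in the scene. Friction and masses are not known exactly. Their poses are not given: they have to be found in the camera images.
- track: fixed curved steel plate 64 mm wide, top 20 mm above the table; centre line an arc of radius 170 mm. Origin on the table under the middle of the centre line, z up, x to the arc's centre, y to the end with the stop block (across the track, 30 mm tall, stud to 46 mm, its face 33 mm before leaf 1's hinge); other end open. Five raised brass leaves in a row on the centre line, 52 mm apart
- leaf1 (a joint): angle of leaf 1 (1 next to the stop block, 5 at the open end): 0 is flat and hard down, grows as its tip rises; starts between 0.28 and 0.45 rad. Stiff hinge (about 0.03 N m, no spring): stays where it is left
- leaf2 (a joint): angle of leaf 2 (1 next to the stop block, 5 at the open end): 0 is flat and hard down, grows as its tip rises; starts between 0.28 and 0.45 rad. Stiff hinge (about 0.03 N m, no spring): stays where it is left
- leaf3 (a joint): angle of leaf 3 (1 next to the stop block, 5 at the open end): 0 is flat and hard down, grows as its tip rises; starts between 0.28 and 0.45 rad. Stiff hinge (about 0.03 N m, no spring): stays where it is left
- leaf4 (a joint): angle of leaf 4 (1 next to the stop block, 5 at the open end): 0 is flat and hard down, grows as its tip rises; starts between 0.28 and 0.45 rad. Stiff hinge (about 0.03 N m, no spring): stays where it is left
- leaf5 (a joint): angle of leaf 5 (1 next to the stop block, 5 at the open end): 0 is flat and hard down, grows as its tip rises; starts between 0.28 and 0.45 rad. Stiff hinge (about 0.03 N m, no spring): stays where it is left
- leaf1_hinge (a point): middle of the hinge line of leaf 1, fixed to the track, 25 mm above the table. The leaf is a brass tab 38 mm long, 26 mm wide, 3 mm thick, hinged at its end nearer the stop block; its free tip points along the track to the open end. Flat, its upper face is 25 mm above the table
- leaf1_tip (a point): middle of the free end of leaf 1, on its upper face; moves with the leaf (25 mm above the table when flat, about 35 to 42 mm at the start)
- leaf2_hinge (a point): middle of the hinge line of leaf 2, fixed to the track, 25 mm above the table. The leaf is a brass tab 38 mm long, 26 mm wide, 3 mm thick, hinged at its end nearer the stop block; its free tip points along the track to the open end. Flat, its upper face is 25 mm above the table
- leaf2_tip (a point): middle of the free end of leaf 2, on its upper face; moves with the leaf (25 mm above the table when flat, about 35 to 42 mm at the start)
- leaf3_hinge (a point): middle of the hinge line of leaf 3, fixed to the track, 25 mm above the table. The leaf is a brass tab 38 mm long, 26 mm wide, 3 mm thick, hinged at its end nearer the stop block; its free tip points along the track to the open end. Flat, its upper face is 25 mm above the table
- leaf3_tip (a point): middle of the free end of leaf 3, on its upper face; moves with the leaf (25 mm above the table when flat, about 35 to 42 mm at the start)
- leaf4_hinge (a point): middle of the hinge line of leaf 4, fixed to the track, 25 mm above the table. The leaf is a brass tab 38 mm long, 26 mm wide, 3 mm thick, hinged at its end nearer the stop block; its free tip points along the track to the open end. Flat, its upper face is 25 mm above the table
- leaf4_tip (a point): middle of the free end of leaf 4, on its upper face; moves with the leaf (25 mm above the table when flat, about 35 to 42 mm at the start)
- leaf5_hinge (a point): middle of the hinge line of leaf 5, fixed to the track, 25 mm above the table. The leaf is a brass tab 38 mm long, 26 mm wide, 3 mm thick, hinged at its end nearer the stop block; its free tip points along the track to the open end. Flat, its upper face is 25 mm above the table
- leaf5_tip (a point): middle of the free end of leaf 5, on its upper face; moves with the leaf (25 mm above the table when flat, about 35 to 42 mm at the start)
- spool: white flanged spool standing on end, 50 mm across, 34 mm tall, on the hollow side of the curve; loose; origin at the middle of its underside
- bolt: steel bolt standing on its 22 mm head, 38 mm tall, on the outer side of the curve; loose; origin at the middle of its underside
- cup: small open aluminium cup, 48 mm across, 35 mm tall, on the outer side of the curve; loose; origin at the middle of its underside
- jar: lidded amber glass jar, 70 mm across, 85 mm tall; loose; origin at the middle of its underside
- spanner: open-ended spanner lying flat, 160 mm long; loose; origin under the middle of its length
- driver: screwdriver lying flat, 180 mm long; loose; origin under the middle of its length

How it is judged:
By the outcome, as a careful person would: the job done as asked, in the order asked, and still so for the second after the job is handed in, with the robot touching nothing.
It also fails if it takes over 51 s, if anything falls off the work surface, if the arm or the gripper's body presses on something with over 40 N, if the wrist force passes 120 N, or if a joint passes its speed limit or range.

ROBOT

A 6-joint arm with a two-finger parallel gripper is mounted at the origin on the work surface. World frame = base frame: x ahead of the robot, y to its left, z up, the work surface at z = 0. Lengths are in mm, angles in rad, forces in N, time in s.
With the tool pointing down it reaches from about 350 to 975 mm from the base axis. Payload 7.1 kg.
Tool frame: the origin (TCP) lies on the front face of the gripper's body, between the roots of the fingers; the fingertips stand 80 mm ahead of it and the grasp point (between the pads) lies 61 mm ahead of it (env.tips_ahead is the distance from the TCP to the fingertips, in mm); z points along the fingers, y is the direction in which the jaws open and shut (so a half turn about z gives the same grasp; the last joint's range is limited). The gripper opens to 88 mm and grips with 3 to 60 N. Pads are 20 mm wide; open, the fingers measure 115 mm over their backs; the gripper's body (75 mm by 178 mm) begins 61 mm behind the grasp point.
Start: joints at [-1.175, 0.423, 1.63, -0, 1.089, -0.019], TCP at [251.895, -571.974, 302.675] pointing down, gripper open.
Joint ranges: [-3, 3], [-0.9, 2.11], [0.09, 2.58], [-1.31, 4.45], [0.11, 2.69], [-2.54, 2.54]. Speed limits (rad/s): [2.39, 2.39, 3.01, 3.14, 3.14, 3.14].

INTERFACE

Orientations are given as a unit quaternion [x, y, z, w].
In Python, from station import env, set_gripper, viewer, workorder gives the robot as it stands. Calls block until the motion is done:
- env.reach(position, orientation): joint-space move of the TCP to a pose.
- env.move_l(position, rot=None, rate=150, f_stop=None): straight line of the TCP; rot=None keeps the orientation; rate is the mean speed in mm/s. With f_stop (N) it stops when the force on the tool has changed by that much, and returns True; else False.
- env.move_joints(angles): joint-space move.
- set_gripper(opening): finger opening in mm; the grip force is fixed at half the most; returns when the fingers have stopped.
- env.hold(seconds).
- env.ik(position, orientation): joint angles nearest the present ones, or None.
- env.read_state(): the state.
- viewer.camera(name): name is "scene" or "top" or "wrist"; returns the picture (480x640x3 uint8, blue, green, red); there is no depth.
- viewer.camera_params(name): a dict with "fx", "fy", "cx", "cy" (pixels), "pose" (4x4, takes a point from camera to world coordinates); the wrist camera has in their place "tool_from_camera" (4x4, takes a point from camera to tool coordinates, whose origin is the TCP and whose axes are the flange's). Camera axes: x right, y up, looking along -z (the intrinsics and any distortion apply to the point x, -y, -z); pixel columns grow to the right and rows downward; lengths in mm; the calibration is good to about 2 mm. The wrist camera is an equidistant fisheye: a pixel r from the principal point sees the ray r / f radians off the axis. A picture is of the moment at which its call begins: read the wrist's pose just before it. camera_params takes no time and is no camera call.
A pose or a line that the arm cannot do raises env.IKError and nothing moves.
- workorder.sign_off(): hands the job in, once; it reports no verdict.
The state is a dict: "time_s": time; "qpos": joint angles; "dq": joint speeds; "tau": joint torques, N m; "tool_pos": TCP position; "orientation": TCP orientation; "force": force on the tool from outside, world axes, zero at the start; "wrist_torque": the same for the moment, N m; "width": finger opening in mm.
Only numpy, scipy, OpenCV 4.12 (cv2) and the standard library are available. Lean on these libraries where they do the work, as an engineer would, in place of code of your own. Each camera call takes 0.05 s, during which the arm holds its last target. There are 200 camera calls.

## Working session

There is one attempt and no reset: what is moved stays moved. The work goes in short steps, each a Python script; the robot and the scene stay as the last script left them, time stands still between calls to the robot, and variables do not carry over. Pictures are saved under pics/ and viewed, about 8 in all and at most 12, crops included, and the job is handed in when it is done.

```bash
ls; mkdir -p pics
python3 - <<'E'
from station import env, viewer
import cv2
for n in("top","scene"):
    cv2.imwrite(f"pics/{n}0.png",viewer.camera(n))
    print(n,viewer.camera_params(n))
print(viewer.camera_params("wrist"),env.read_state(),env.tips_ahead)
E
```

```text
pics
top {'fx': 472.1720718491246, 'fy': 472.1720718491246, 'cx': 323.4526919301263, 'cy': 244.15270057686908, 'pose': array([[-1.39322182e-02,  9.94221862e-01, -1.06436755e-01,
         5.14949374e+02],
       [-9.99886610e-01, -1.44612239e-02, -4.19992644e-03,
        -1.39821811e+01],
       [-5.71486443e-03,  1.06366172e-01,  9.94310604e-01,
         1.04169091e+03],
       [ 0.00000000e+00,  0.00000000e+00,  0.00000000e+00,
         1.00000000e+00]])}
scene {'fx': 495.6425599759441, 'fy': 495.6425599759441, 'cx': 319.38871459162226, 'cy': 243.52766957893567, 'pose': array([[ 8.11695844e-01, -4.18252118e-01,  4.07694766e-01,
         1.07033535e+03],
       [ 5.83745275e-01,  5.57270902e-01, -5.90500293e-01,
        -6.46572779e+02],
       [ 1.97815688e-02,  7.17296527e-01,  6.96487173e-01,
         8.41070753e+02],
       [ 0.00000000e+00,  0.00000000e+00,  0.00000000e+00,
         1.00000000e+00]])}
{'fx': 371.64829954431775, 'fy': 371.64829954431775, 'cx': 319.2764215765519, 'cy': 239.57498205600464, 'tool_from_camera': array([[-5.10444415e-04,  9.65725407e-01,  2.59565362e-0
[... 264 characters left out ...]
   1.00000000e+00]])} {'time_s': 0.1, 'qpos': array([-1.17502072e+00,  4.23787786e-01,  1.63059760e+00, -1.38479131e-05,
        1.08860961e+00, -1.89875299e-02]), 'dq': array([-0.00033753, -0.00274581, -0.00341371, -0.00187926, -0.00076331,
       -0.00107762]), 'tau': array([ 3.08713161e-04, -5.45614922e+01, -2.74324661e+01,  6.45172619e-02,
        1.87178969e-02, -1.33815041e-05]), 'tool_pos': array([ 251.73598086, -571.63518766,  301.97104598]), 'orientation': array([ 9.78572497e-01,  2.05901378e-01, -1.37339685e-04, -6.87613644e-04]), 'force': array([ 0.65185454, -0.36103419,  0.15237408]), 'wrist_torque': array([-0.04231384,  0.02619784, -0.01068939]), 'width': 87.83408374615252} 80.0
```

View pics/top0.png

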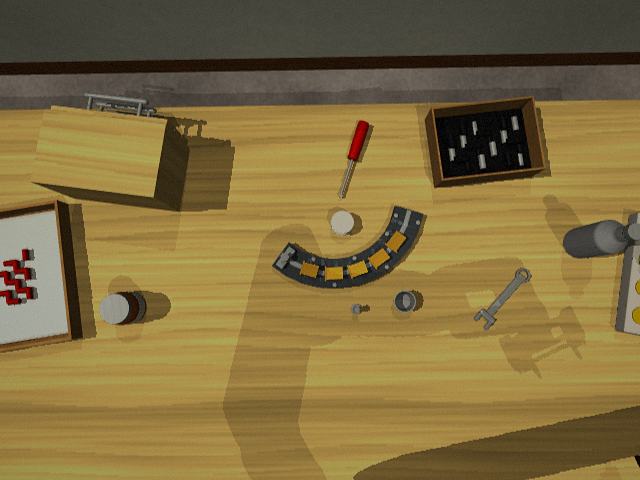

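View pics/scene0.png

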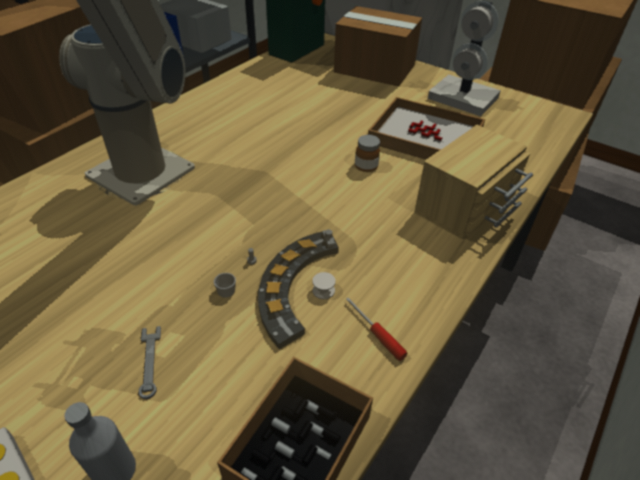

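The top view shows the track at about (345,255), with the stop block at the left end (287,257) and the open end at (408,215). The spool sits at (343,222), the bolt at (357,309) and the cup at (405,300). The scene view agrees. Next I'll segment the brass leaves in both views and fit the track pose.

```bash
cat > h.py <<'E'
import numpy as np, cv2
from scipy.optimize import least_squares
R=170.
def leafpts(p,k,ang,r=0.5):
    """p=x,y,yaw(track x axis),s0 (arc pos of hinge 1, +toward stop). point fraction r along leaf k (0..4)"""
    x,y,yaw,s0=p; a=(s0-52*k)/R
    # hinge on arc, track frame: centre at (R,0)
    h=np.array([R-R*np.cos(a),R*np.sin(a)]); t=-np.array([np.sin(a),np.cos(a)])
    q=h+t*38*r*np.cos(ang); c,s=np.cos(yaw),np.sin(yaw)
    return np.array([x+c*q[0]-s*q[1],y+s*q[0]+c*q[1],25+38*r*np.sin(ang)])
def proj(P,cp):
    T=np.linalg.inv(cp["pose"]); c=T[:3,:3]@P+T[:3,3]
    return np.array([cp["cx"]+cp["fx"]*c[0]/-c[2],cp["cy"]+cp["fy"]*-c[1]/-c[2]])
E
python3 - <<'E'
from h import *
from station import viewer
obs={}
for n,box in(("top",(265,200,430,295)),("scene",(250,225,345,350))):
    im=cv2.imread(f"pics/{n}0.png"); x0,y0,x1,y1=box
    hsv=cv2.cvtColor(im,cv2.COLOR_BGR2HSV); 
    m=np.zeros(im.shape[:2],np.uint8)
    # brass = saturated yellow, enclosed by the dark plate
    m[y0:y1,x0:x1]=cv2.inRange(hsv,(12,120,110),(30,255,255))[y0:y1,x0:x1]
    nn,l,st,c=cv2.connectedComponentsWithStats(m,connectivity=4)
    obs[n]=[c[i] for i in range(1,nn) if 30<st[i,4]<500]
    print(n,[(c[i].round(1).tolist(),int(st[i,4])) for i in range(1,nn) if st[i,4]>25])
np.save("obs.npy",obs,allow_pickle=True)
E
```

```text
top [([341.8, 242.9], 9578), ([395.3, 241.1], 224), ([378.5, 257.9], 228), ([357.0, 268.8], 225), ([308.8, 269.3], 196), ([333.4, 272.8], 220)]
scene [([256.0, 229.0], 44), ([269.7, 233.3], 116), ([293.1, 233.9], 45), ([277.6, 244.0], 100), ([257.4, 243.9], 131), ([306.3, 243.0], 78), ([289.5, 254.8], 92), ([336.6, 262.6], 46), ([278.2, 269.1], 96), ([272.8, 286.6], 117), ([274.6, 305.1], 125)]
```

Run:
```python
from h import *
from station import viewer
top=np.array([[308.8,269.3],[333.4,272.8],[357,268.8],[378.5,257.9],[395.3,241.1]])
sc=np.array([[306.3,243],[289.5,254.8],[278.2,269.1],[272.8,286.6],[274.6,305.1]])
ct,cs=viewer.camera_params("top"),viewer.camera_params("scene")
def f(v):
    e=[]
    for k in range(5):
        P=leafpts(v[:4],k,v[4+k]); e+=[*(proj(P,ct)-top[k]),*(proj(P,cs)-sc[k]),(v[4+k]-.36)/.1]
    return np.array(e+[(v[3]-104)/40])
# start
r=least_squares(f,[480,-80,-.3,104,*[.36]*5]);v=r.x
print(v.round(3)); print(f(v)[:25].reshape(5,5).round(2))
np.save("fit.npy",v)
for k in range(5): print(leafpts(v,k,0,0) if 0 else leafpts(v[:4],k,0,0).round(1),leafpts(v[:4],k,v[4+k],1).round(1))
# one-sided triangulation of heights as check
def g(P,k): return np.r_[proj(P,ct)-top[k],proj(P,cs)-sc[k]]
for k in range(5): print(least_squares(g,[500,0,30],args=(k,)).x.round(1))
vis=[]
for n,c in(("top",ct),("scene",cs)):
    im=cv2.imread(f"pics/{n}0.png"); S=4
    x0,y0=((260,190) if n=="top" else (230,225)); im=cv2.resize(im[y0:y0+130,x0:x0+(180 if n=="top" else 120)],None,fx=S,fy=S)[:,:]
    for k in range(5):
        for P,col in((leafpts(v[:4],k,0,0),(0,0,255)),(leafpts(v[:4],k,v[4+k],1),(0,255,0)),(leafpts(v[:4],k,0,-33/38) ,(255,0,0))):
            if col==(255,0,0) and k: continue
            q=(proj(P,c)-[x0,y0]+.5)*S; cv2.circle(im,tuple(int(a) for a in q),3,col,-1)
    vis.append(cv2.resize(im,None,fx=.66,fy=.66))
cv2.imwrite("pics/ov.png",np.hstack(vis))
```

```text
[ 5.66086e+02 -6.31650e+01  1.99000e-01  1.04000e+02  3.60000e-01
  3.11000e-01  3.38000e-01  3.36000e-01  3.57000e-01]
[[ 0.01 -0.21 -0.45 -0.12  0.  ]
 [-0.34 -0.25 -0.02 -0.56 -0.49]
 [-0.   -0.28 -0.24 -0.34 -0.22]
 [ 0.07 -0.4  -0.29 -0.37 -0.24]
 [ 0.31 -0.51 -0.3  -0.13 -0.03]]
[577.   38.6  25. ] [562.7   6.1  38.4]
[563.7 -11.4  25. ] [559.8 -47.4  36.6]
[566.1 -63.2  25. ] [573.2 -98.3  37.6]
[ 583.9 -111.8   25. ] [ 601.3 -143.2   37.5]
[ 615.6 -152.8   25. ] [ 641.4 -177.3   38.3]
[569.9  22.8  30.9]
[561.6 -29.9  29.2]
[569.5 -80.5  29.8]
[ 592.3 -127.1   29.5]
[ 628.  -164.3   30. ]
```

View pics/ov.png

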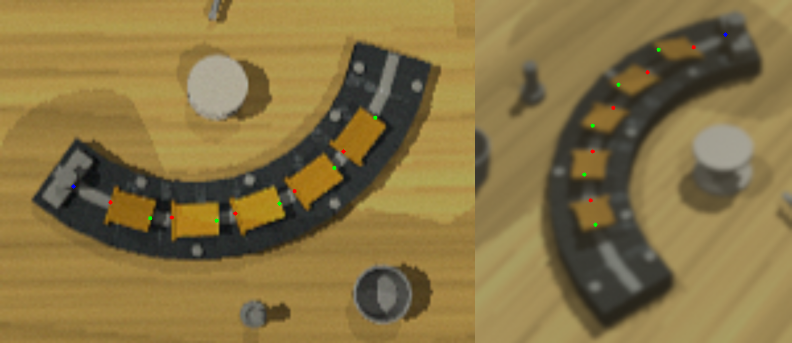

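The fit overlays well: residuals are at most 0.6 px, and the triangulated leaf middles stand 29–31 mm high, as expected. I'll close the fingers and do leaf 1 first.

```bash
cat >> h.py <<'E'
from station import env, viewer, set_gripper, workorder
v=np.load("fit.npy")
def pose(k,d,z):
    """TCP pose with fingertips at height z, d mm past hinge k along the arc; tool x against the travel"""
    kk=k+d/52; P=leafpts(v[:4],kk,0,0); t=leafpts(v[:4],kk,0,1)-P
    yaw=np.arctan2(-t[1],-t[0]); P[2]=z+env.tips_ahead
    return P,np.array([np.cos(yaw/2),np.sin(yaw/2),0,0])
def say(m):
    s=env.read_state(); print(m,"t%.1f"%s["time_s"],"tip z %.2f"%(s["tool_pos"][2]-80),"F",s["force"].round(1))
def go(k,d,z,rate=60,f=None):
    P,q=pose(k,d,z); r=env.move_l(P,q,rate,f); say(f"leaf{k+1} d{d} z{z} stop={r}"); return r
def leaf(k):
    for d,z in((-4,30),(12,29),(22,27.5),(31,26.5)):
        if go(k,d,z,50,12): break
    go(k,31,22,12,3.5)
E
python3 - <<'E'
from h import *
set_gripper(0); print(env.read_state()["width"])
env.reach(*pose(0,-10,110)); say("above")
print([env.ik(*pose(k,31,25)).round(2).tolist() for k in range(5)])
go(0,-8,32,100,8)
leaf(0)
cv2.imwrite("pics/w1.png",viewer.camera("wrist"))
E
```

```text
0.3309315450716022
above t4.0 tip z 110.14 F [ 0.2 -0.2 -0. ]
[[-0.0, 0.63, 1.85, -0.0, 0.66, 0.23], [-0.1, 0.63, 1.86, -0.0, 0.65, -0.17], [-0.18, 0.65, 1.82, -0.0, 0.68, -0.56], [-0.24, 0.68, 1.74, -0.0, 0.72, -0.93], [-0.28, 0.73, 1.63, -0.0, 0.78, -1.27]]
leaf1 d-8 z32 stop=False t4.9 tip z 32.39 F [0.8 0.6 0.4]
leaf1 d-4 z30 stop=False t5.1 tip z 30.57 F [ 0.1 -0.3  0.5]
leaf1 d12 z29 stop=False t5.6 tip z 29.31 F [-0.2 -0.3  0.7]
leaf1 d22 z27.5 stop=False t6.0 tip z 27.50 F [-0.7  0.1 -0.2]
leaf1 d31 z26.5 stop=False t6.3 tip z 26.47 F [ 0.8 -0.3  0.3]
leaf1 d31 z22 stop=True t6.5 tip z 25.29 F [-1.6 -0.5  4.8]
```

View pics/w1.png

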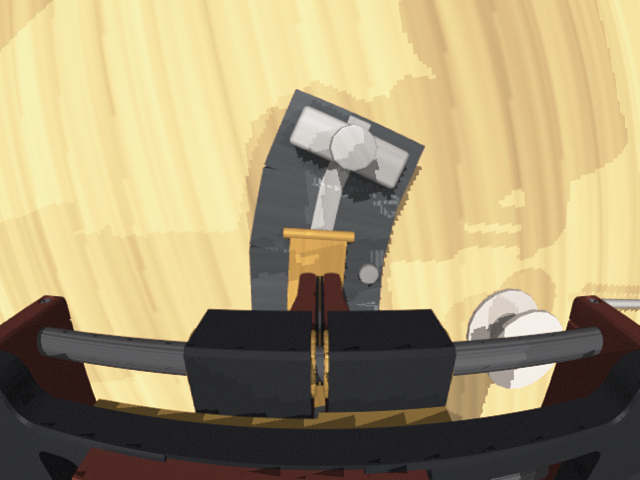

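Wrist view: the fingers sit centred on leaf 1 (320,270), clear of the stop block. Contact came at tip z 25.3 with about 4.8 N, so leaf 1 is flat. I'll carry on with leaves 2–5.

Run:
```python
from h import *
for k in range(1,5):
    go(k-1,33,29,40)
    leaf(k)
go(4,33,32,40); go(4,33,150,120)
env.reach(*pose(4,140,220)) if env.ik(*pose(4,140,220)) is not None else None
env.reach([350,-450,300],env.read_state()["orientation"]); say("away")
for n in("top","scene"): cv2.imwrite(f"pics/{n}1.png",viewer.camera(n))
a=cv2.imread("pics/top1.png")[190:320,260:440]; b=cv2.imread("pics/scene1.png")[225:355,230:350]
cv2.imwrite("pics/end.png",cv2.resize(np.hstack([a,b]),None,fx=2.64,fy=2.64))
```

```text
leaf1 d33 z29 stop=False t6.9 tip z 29.14 F [ 0.4 -0.3 -0.7]
leaf2 d-4 z30 stop=False t7.3 tip z 29.85 F [ 0.2  0.3 -0.3]
leaf2 d12 z29 stop=False t7.8 tip z 29.03 F [ 0.2 -1.2  0.8]
leaf2 d22 z27.5 stop=False t8.1 tip z 27.48 F [-0.2 -0.2  0.2]
leaf2 d31 z26.5 stop=False t8.5 tip z 26.50 F [-0.5 -0.4  1.2]
leaf2 d31 z22 stop=True t8.7 tip z 25.26 F [-0.6  0.9  4.9]
leaf2 d33 z29 stop=False t9.0 tip z 29.15 F [ 1.2 -0.6  0.7]
leaf3 d-4 z30 stop=False t9.4 tip z 29.84 F [-0.9  0.3  0.4]
leaf3 d12 z29 stop=False t9.9 tip z 28.98 F [ 0.3 -0.3 -0.1]
leaf3 d22 z27.5 stop=False t10.3 tip z 27.47 F [ 0.1 -0.4 -0.1]
leaf3 d31 z26.5 stop=False t10.6 tip z 26.51 F [ 0.6 -0.3  0.5]
leaf3 d31 z22 stop=True t10.9 tip z 25.22 F [-0.9  0.5  6.6]
leaf3 d33 z29 stop=False t11.1 tip z 29.17 F [-0.7 -0.5  0.3]
leaf4 d-4 z30 stop=False t11.6 tip z 29.77 F [ 0.2 -0.4 -0.9]
leaf4 d12 z29 stop=False t12.1 tip z 28.98 F [ 0.2 -0.9  1.2]
leaf4 d22 z27.5 stop=False t12.4 tip z 27.45 F [0.7 0.1 0.4]
leaf4 d31 z26.5 stop=False t12.7 tip z 26.45 F [-0.4 -0.1  0.5]
leaf4 d31 z22 stop=True t13.0 tip z 25.24 F [-1.2 -0.6  6.3]
leaf4 d33 z29 stop=False t13.3 tip z 29.16 F [ 1.  -0.3 -0.7]
leaf5 d-4 z30 stop=False t13.7 tip z 29.68 F [-0.1  1.  -0.7]
leaf5 d12 z29 stop=False t14.2 tip z 28.95 F [-0.3  0.6  0.4]
leaf5 d22 z27.5 stop=False t14.5 tip z 27.43 F [-0.2 -0.9 -0.3]
leaf5 d31 z26.5 stop=False t14.9 tip z 26.43 F [-0.3 -0.9 -0.9]
leaf5 d31 z22 stop=True t15.1 tip z 25.26 F [-0.4  0.1  5.2]
leaf5 d33 z32 stop=False t15.5 tip z 32.23 F [-0.1  0.5  0.2]
leaf5 d33 z150 stop=False t16.6 tip z 149.09 F [ 0.9 -0.8  0. ]Traceback (most recent call last):
  File "<stdin>", line 7, in <module>
station.IKError: the arm cannot take that pose within its joint ranges
```

All five presses stopped at tip z 25.2–25.3. Only the retreat pose failed, so I'll move away to the start joints and check.

Run:
```python
from h import *
s=env.read_state(); print(s["tool_pos"],s["qpos"].round(2))
P=s["tool_pos"].copy(); P[2]=300; env.move_l(P,rate=150)
env.move_joints([-1.175, 0.423, 1.63, 0, 1.089, -0.019]); say("away")
for n in("top","scene"): cv2.imwrite(f"pics/{n}1.png",viewer.camera(n))
a=cv2.imread("pics/top1.png")[190:320,260:440]; b=cv2.imread("pics/scene1.png")[225:355,230:350]
cv2.imwrite("pics/end.png",cv2.resize(np.hstack([a,b]),None,fx=2.64,fy=2.64))
# moved things: change between before/after pictures, outside the track
for n in("top","scene"):
    d=cv2.absdiff(cv2.imread(f"pics/{n}0.png"),cv2.imread(f"pics/{n}1.png")).max(2)
    m,l,st,c=cv2.connectedComponentsWithStats((d>40).astype(np.uint8))
    print(n,[(c[i].round(0).tolist(),int(st[i,4])) for i in range(1,m) if st[i,4]>5])
```

```text
[ 742.56352123 -198.94526212  298.06348124] [-0.28  0.64  1.27  0.    1.23 -1.91]
away t19.7 tip z 222.74 F [ 0.5 -0.3 -0.2]
top [([387.0, 251.0], 8), ([366.0, 264.0], 24), ([318.0, 271.0], 27), ([321.0, 273.0], 12), ([346.0, 272.0], 10), ([341.0, 274.0], 22), ([637.0, 460.0], 41)]
scene [([302.0, 241.0], 16), ([303.0, 248.0], 54), ([288.0, 260.0], 42), ([272.0, 270.0], 7), ([276.0, 276.0], 56), ([272.0, 294.0], 52), ([276.0, 313.0], 64)]
```

View pics/end.png

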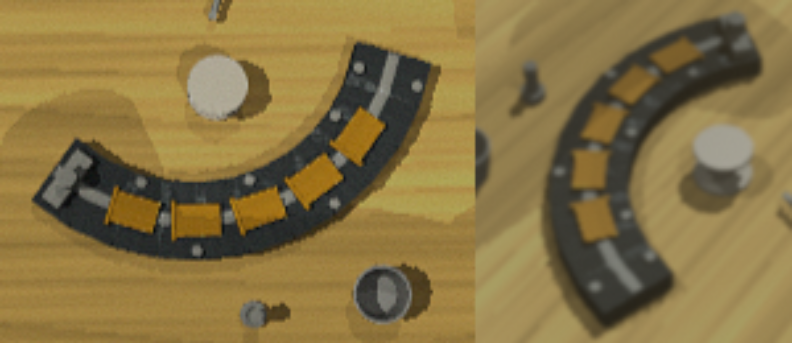

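The closing views show all five leaves flat and evenly lit. The differences from the first pictures are at the leaves, apart from one spot at the corner of the top picture (637,460), on the robot's side. The spool, bolt and cup have not moved. I'm handing the job in.

```bash
python3 -c "
from station import workorder
workorder.sign_off()"
```

```text
the job is handed in; nothing more can be done
```

I stroked all five leaves down flat in order, 1 to 5, from the stop block to the open end with closed fingertips, then handed the job in. The arm was clear of everything by 19.7 s.

- **Leaves:** I ended the stroke on each leaf with a light press near its tip. Every press met its hard stop at a fingertip height of 25.2–25.3 mm (25 mm is flat), reading about 5–7 N. The last pictures show all five flat.
- **Loose things:** comparing pictures from before and after, I found changes only at the leaves, plus one spot at the edge of the top picture that I took to be part of the robot and did not look at closely. The spool, bolt, cup and the rest show no movement.
- **What went wrong:** one retreat move, made after the stroke and well above the track, was refused as out of reach. I took another way back, and nothing was touched.
- **Not measured:** I did not measure the final leaf angles. That they are flat rests on the press heights and the pictures.

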